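# Put four hand tools back into their fitted drawer inserts

## Robot

A 6-joint arm with a two-finger parallel gripper is mounted at the origin on a cart in front of the work surface, level with it; the furniture and walls round the work are solid. World frame = base frame: x ahead of the robot, y to its left, z up, the work surface at z = 0. Lengths are in mm, angles in rad, forces in N, time in s.
With the tool pointing down it reaches from about 350 to 875 mm from the base axis. Payload 4.2 kg.
Tool frame: the origin (TCP) lies at the very end of the fingers, on their centre line; the grasp point (between the pads) lies 19 mm behind it; z points along the fingers, y is the line along which they close (so a half turn about z gives the same grasp; the last joint's range is limited). The gripper opens to 85 mm and grips with 20 to 120 N. Pads are 22 mm wide; open, the fingers measure 114 mm over their backs; the gripper's body (76 mm by 85 mm) begins 54 mm behind the grasp point. The pads swing forward as they close: fully open they stand 13 mm farther back than shut.
Start: joints at [1.492, 0.385, 0.008, 0, -1.194, -0.259], TCP at [207.1, 589.668, 231.312] pointing down, gripper open.
Joint ranges: [-3.14, 3.14], [-1.21, 2.06], [-1.07, 1.41], [-3.16, 2.05], [-2.99, -0.16], [-3.1, 3.1]. Speed limits (rad/s): [2.79, 2.79, 3.14, 3.14, 3.14, 3.14].

## Interface

Orientations are given as a unit quaternion [x, y, z, w].
In Python, from bench import arm, viewer gives the robot as it stands. The module is installed in compiled form; this text tells all that it offers.
- The arm moves only by the tool jog_arm, called after ">>>" by a JSON object that holds its "fn" and its "kwargs". Schema: {"type":"object","properties":{"increments":{"type":"object","properties":{"sx":{"type":"array","items":{"type":"number"},"minItems":1,"maxItems":10},"sy":{"type":"array","items":{"type":"number"},"minItems":1,"maxItems":10},"sz":{"type":"array","items":{"type":"number"},"minItems":1,"maxItems":10},"ax":{"type":"array","items":{"type":"number"},"minItems":1,"maxItems":10},"ay":{"type":"array","items":{"type":"number"},"minItems":1,"maxItems":10},"az":{"type":"array","items":{"type":"number"},"minItems":1,"maxItems":10}},"additionalProperties":false,"required":["sx","sy","sz","ax","ay","az"]},"finger_gap":{"type":"number"},"only":{"type":"string"},"quiet":{"type":"boolean"},"lines":{"type":"string"}},"required":["increments"],"additionalProperties":false}. increments is an object with one list for each field, all of the same length, 1 to 10, a row being the entries at one place: sx, sy, sz (the shift in mm), ax, ay, az (a rotation vector in rad); each row is the pose to reach, as a shift and turn from the pose commanded when the call began, along the tool's axes at that moment; what a row does not reach only later rows make up. A row lasts 1/10 s, in which the tool goes at most 50 mm and 0.15 rad, less where a joint would pass 70% of its speed; a pose out of reach is approached as far as the arm can. finger_gap is the finger opening in mm, set as the call begins (left out keeps the last). The fingers move at their own pace and stop on an object; the grip force is fixed at half the most. Time passes only in rows, so rows that do not move let the fingers close. The tool returns the time, the measured TCP pose, the force, the opening and the grip force at its end. only (a regular expression) keeps the lines of the reply that match it, lines (a string "A,B") keeps lines A to B, and quiet returns only ok. Input that does not fit is refused with a message, and nothing moves.
- arm.read_state(): the state, without advancing time (a new reading comes with each control period).
- viewer.get_image(name): name is "scene" or "top" or "wrist"; returns (picture, depth): 480x640x3 uint8, blue, green, red; 480x640 float32, mm along the optical axis (not along the pixel's ray), 0 where there is no reading.
- viewer.get_calibration(name): a dict with "K" (3x3 intrinsics, pixels), "D" ([k1, k2, p1, p2, k3] as OpenCV has them; the pictures are not rectified), "rvec" (rotation vector, rad) and "tvec" (3), from world to camera coordinates, as OpenCV has them. Camera axes: x right, y down, z forward; pixel columns grow to the right and rows downward; lengths in mm; the calibration is good to about 2 mm. A picture is of the moment at which its call begins: read the wrist's pose just before it. get_calibration takes no time and is no camera call; for the wrist camera it gives the pose at the moment of the call.
- arm.job_done(): hands the job in; it is judged then, once.
The state is a dict: "clock": time; "joints": joint angles; "joint_vel": joint speeds; "joint_efforts": joint torques, N m; "position": TCP position; "ee_rot": TCP orientation; "contact_force": force on the tool from outside, world axes, zero at the start; "wrist_torque": the same for the moment, N m; "gripper_width": finger opening in mm; "grasp_force": force on a finger pad.
Only numpy, scipy, OpenCV 4.12 (cv2) and the standard library are available. Lean on these libraries where they do the work, as an engineer would, in place of code of your own. Each camera call takes 0.05 s, during which the arm holds its last target. There are 200 camera calls.

## Task

The screwdriver, the flat brush, the tape measure and the sanding block have been left out on the bench. Set each one down, without dropping it, in the drawer insert whose cut-out is made for it, so that it lies flat on the floor of its own cut-out. Leave the wooden offcut and the jar standing where they are.

Things in the scene. Friction and masses are not known exactly. Their poses are not given: they have to be found in the camera images.
- screwdriver: Screwdriver lying flat, 206 mm long: six-sided handle from y = -3 to +97 mm, 29 mm wide, 25 mm high; thin steel shaft to y = -103 mm. Origin: mid length at the underside; y runs towards the handle's end, z up. Balances near y = +40 mm; grip it there across the handle (along x). On the bench, right of the drawer, handle towards the robot; 85 g.
- flat_brush: Flat paint brush lying flat, 224 mm long, 12 mm high: wooden handle y = -16 to +112 mm, then ferrule and bristles 42 mm wide to y = -112 mm. Origin: mid length at the underside; y runs towards the handle's end, z up. Grip across the handle at y = +8 mm: about 28 mm wide, 10 mm high. On the bench, right of the drawer, handle towards the robot; 60 g.
- tape_measure: Tape measure standing upright on its edge: case 32 mm thick (x), 64 mm high, y = -20 to +49 mm; the steel hook on its tongue, 20 mm wide, sticks out low down to y = -49 mm. Origin: middle of the 97 mm overall length at the underside; y points away from the hook, z up. Grip across the case at y = +14 mm. On the bench, right of the drawer, hook away from the robot; 210 g.
- sanding_block: Cork sanding block, 64 x 104 x 32 mm (x, y, z), lying flat. Origin: centre of the underside, y along its length, z up; both ends are alike, it may lie either way round. Grip across the 64 mm width. On the bench, right of the drawer; 70 g.
- screwdriver_insert: Insert in the drawer, cut out for the screwdriver: slot 18 mm wide for the shaft (y = -107 to -7 mm), 37 mm wide for the handle (to y = +101 mm); an equally deep finger channel crosses the board at y = +10 to +70 mm. Home: the tool's frame coincides with the insert's, 12 mm higher. Board 88 x 256 x 26 mm (x, y, z), origin under its centre (6 mm above the bench), cut-out's floor 12 mm above it.
- brush_insert: Insert in the drawer, cut out for the flat brush: 50 mm wide for the bristles (y = -116 to -22 mm), 36 mm for the handle (y = +38 to +116 mm), between them a finger channel as deep across the whole board. Home: the tool's frame coincides with the insert's, 12 mm higher. Board 88 x 256 x 26 mm (x, y, z), origin under its centre (6 mm above the bench), cut-out's floor 12 mm above it.
- tape_insert: Insert in the drawer, cut out for the tape measure: a short pocket 40 mm wide (y = -24 to +53 mm), narrowing to 30 mm for the hook (y = -53 to -24 mm); no finger channel, the case stands 50 mm proud. Home: the tool's frame coincides with the insert's, 12 mm higher. Board 88 x 127 x 26 mm (x, y, z), origin under its centre (6 mm above the bench), cut-out's floor 12 mm above it.
- block_insert: Insert in the drawer, cut out for the sanding block: a broad rectangle 72 x 112 mm (y = -56 to +56 mm) with a finger channel across the board at y = -25 to +25 mm; the block stands 18 mm proud. Home: the tool's frame coincides with the insert's, 12 mm higher. Board 88 x 127 x 26 mm (x, y, z), origin under its centre (6 mm above the bench), cut-out's floor 12 mm above it.
- offcut: Bystander: plain pine offcut 40 x 70 x 30 mm behind the tools; no cut-out is made for it. Origin: centre of the underside.
- jar: Bystander: small red jar with a grey lid, 52 mm across, 60 mm high, behind the tools near the drawer. Origin: centre of the underside. (The drawer: low, pine, open; its sides are 30 mm high, lower than the inserts' tops at 32 mm, its front 40 mm. Drawer and inserts stay put.)

How it is judged:
By the outcome, as a careful person would: the job done as asked, in the order asked, and still so for the second after the job is handed in, with the robot touching nothing.
It also fails if it takes over 96 s, if anything falls off the work surface, if the arm or the gripper's body presses on something with over 40 N, if the wrist force passes 120 N, or if a joint passes its speed limit or range.

## Working session

There is one attempt and no reset: what is moved stays moved. The work goes in short steps, Python scripts to look and compute and a tool call to move; the robot and the scene stay as the last step left them, time stands still between calls to the robot, and variables do not carry over. Pictures are saved under pics/ and viewed, at most 14 in all, crops included, and the job is handed in when it is done.

```bash
mkdir -p pics; python3 - <<'E'
from bench import arm, viewer
import cv2,numpy as np
s=arm.read_state(); print({k:np.round(v,3) for k,v in s.items()})
for n in("top","scene"):
    p,d=viewer.get_image(n); cv2.imwrite(f"pics/{n}0.png",p); np.save(f"{n}0.npy",d)
    c=viewer.get_calibration(n); print(n,c)
E
```

```text
{'clock': np.float64(0.0), 'joints': array([ 1.492e+00,  3.860e-01,  7.000e-03, -1.000e-03, -1.194e+00,
       -2.590e-01]), 'joint_vel': array([ 0.001, -0.001,  0.001,  0.   ,  0.   ,  0.002]), 'joint_efforts': array([-1.0000e-03, -3.9229e+01,  1.8840e+01,  4.1860e+00, -5.0000e-03,
        0.0000e+00]), 'position': array([206.879, 589.143, 230.198]), 'ee_rot': array([ 0.986, -0.168, -0.   ,  0.001]), 'contact_force': array([0.065, 0.321, 0.473]), 'wrist_torque': array([ 0.025, -0.038, -0.075]), 'grasp_force': np.float64(0.0), 'gripper_width': np.float64(85.272)}
top {'K': array([[460.20817367,   0.        , 316.64006041],
       [  0.        , 460.20817367, 239.62675118],
       [  0.        ,   0.        ,   1.        ]]), 'D': array([-0.07518794,  0.        ,  0.        ,  0.        ,  0.        ]), 'rvec': array([ 2.11716431, -2.15200687,  0.19198625]), 'tvec': array([-59.94784706, 606.41081782, 950.54363089])}
scene {'K': array([[467.29234535,   0.        , 321.16337936],
       [  0.        , 467.29234535, 230.91503537],
       [  0.        ,   0.        ,   1.        ]]), 'D': array([-0.03042376,  0.        ,  0.        ,  0.        ,  0.        ]), 'rvec': array([ 1.94471542, -1.21908106,  0.56805804]), 'tvec': array([-317.71018802,  351.69363833,  648.42748523])}
```

View pics/top0.png

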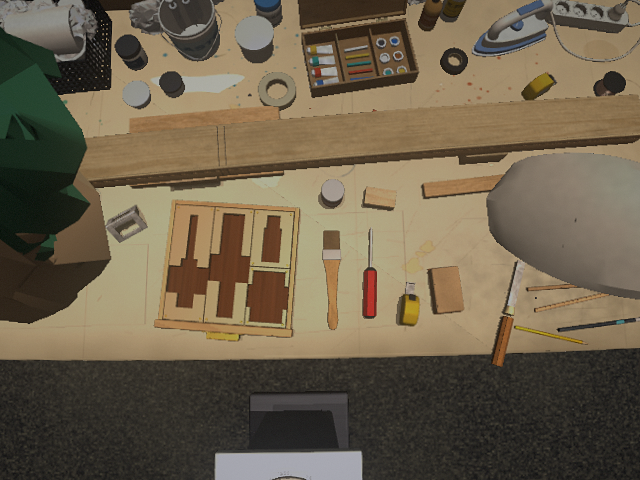

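View pics/scene0.png

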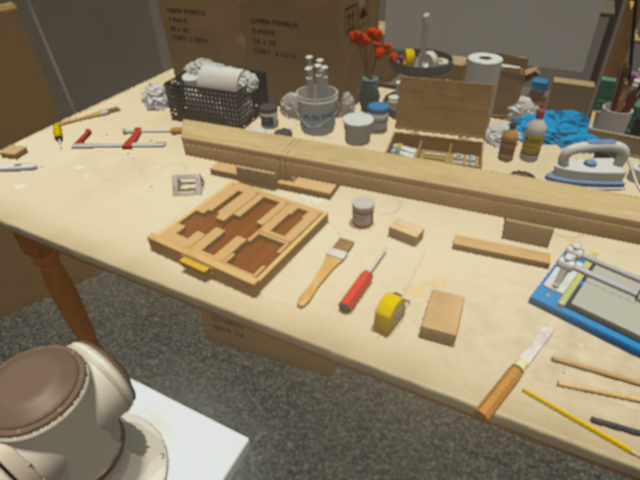

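The top view shows the drawer at px x 160–300, y 200–335. The screwdriver insert is on the left and the brush insert in the middle. The tape insert is at upper right and the block insert at lower right. The tools are: brush (332,280), screwdriver (370,275), tape (410,303) and block (446,289). The jar is at (332,192) and the offcut at (379,197).

```bash
cat > h.py <<'E'
import numpy as np,cv2
from scipy.spatial.transform import Rotation as R
from bench import arm,viewer
def world(d,c):
    "HxWx3 world points from a depth picture"
    v,u=np.mgrid[:480,:640]
    n=cv2.undistortPoints(np.stack([u,v],-1).reshape(-1,1,2).astype(float),c["K"],c["D"]).reshape(480,640,2)
    P=np.dstack([n[...,0]*d,n[...,1]*d,d])
    M=cv2.Rodrigues(c["rvec"])[0]
    return (P-c["tvec"].ravel())@M
def ortho(p,P,x,y,s,zmax=200):
    "top-down map, s px/mm, x up, y left; returns colour and height"
    H=int((x[1]-x[0])*s);W=int((y[1]-y[0])*s)
    a=P.reshape(-1,3);k=(p.reshape(-1,3))
    r=((x[1]-a[:,0])*s).astype(int);q=((y[1]-a[:,1])*s).astype(int)
    m=(r>=0)&(r<H)&(q>=0)&(q<W)&(a[:,2]<zmax)&(a[:,2]>-50)
    im=np.zeros((H,W,3),np.uint8);h=np.full((H,W),-99.,np.float32)
    im[r[m],q[m]]=k[m];h[r[m],q[m]]=a[m,2]
    return im,h
E
python3 - <<'E'
from h import *
c=viewer.get_calibration("top");P=world(np.load("top0.npy"),c)
for n,(u,v) in dict(drawTL=(174,202),drawTR=(298,208),drawBL=(157,325),drawBR=(292,333),scr_top=(193,220),scr_bot=(183,304),brushtip=(331,232),brushend=(333,327),bench=(350,250),jar=(332,186),off=(379,195),drvtip=(371,231),drvend=(370,316),tape=(410,310),hook=(411,287),block=(446,289),plank=(300,135),lamp=(560,230),lampnear=(495,200),green=(40,150),brown=(60,280),brown2=(104,255),yel=(222,336),edge=(350,355)).items(): print(n,P[v,u].round(1))
print(np.round(viewer.get_calibration("wrist")["K"],1))
s=arm.read_state();w=viewer.get_calibration("wrist");M=cv2.Rodrigues(w["rvec"])[0];C=-M.T@w["tvec"].ravel();Rt=R.from_quat(s["ee_rot"]).as_matrix()
print("cam in tool",(Rt.T@(C-s["position"])).round(1),(Rt.T@M.T).round(3), Rt.round(3))
E
```

```text
drawTL [701.5 253.3  29.3]
drawTR [681.9 -29.3  32. ]
drawBL [425.9 277.5  41. ]
drawBR [404.9 -12.4   9.7]
scr_top [661.6 211.6  16.6]
scr_bot [471.4 229.1  15.5]
brushtip [ 629.9 -103.2   10.1]
brushend [ 416.4 -103.     9.3]
bench [ 588.7 -146.     3.2]
jar [ 723.5 -105.7   61.1]
off [ 710.7 -213.9   27.6]
drvtip [ 629.9 -194.1   14.7]
drvend [ 438.9 -184.1   23.2]
tape [ 449.5 -264.8   61.5]
hook [ 501.7 -281.     6.1]
block [ 494.  -353.    32.4]
plank [824.  -37.5 109.5]
lamp [ 478.5 -196.3  800.4]
lampnear [ 501.  -169.6  779.9]
green [500.7  46.4 872.1]
brown [449.8  38.3 863.8]
brown2 [464.7  37.8 827.7]
yel [401.  138.   30.4]
edge [ 354.3 -139.8   -1.4]
[[403.8   0.  314.8]
 [  0.  403.8 237.7]
 [  0.    0.    1. ]]
cam in tool [  74.8    0.7 -140.7] [[ 0.    -0.955 -0.296]
 [ 1.     0.001 -0.001]
 [ 0.001 -0.296  0.955]] [[ 0.943 -0.332 -0.001]
 [-0.332 -0.943 -0.002]
 [ 0.     0.002 -1.   ]]
```

>>> {"fn": "jog_arm", "kwargs": {"increments": {"sx":[43,86,129,172,215,258,301,344,380,400],"sy":[31,62,93,124,155,186,217,248,274,290],"sz":[-5,-10,-15,-20,-25,-30,-35,-40,-45,-50],"ax":[0,0,0,0,0,0,0,0,0,0],"ay":[0,0,0,0,0,0,0,0,0,0],"az":[-0.03,-0.06,-0.09,-0.12,-0.15,-0.18,-0.21,-0.24,-0.26,-0.27]}}}

```text
clock: 1.1
position: [488.9, 181.4, 281.0]
ee_rot: [0.999, -0.034, -0.001, 0.0]
contact_force: [0.3, 0.7, 0.6]
gripper_width: 85.4
grasp_force: 0.0
```

```bash
python3 -c "
from bench import arm;print(arm.read_state())"
```

```text
{'clock': 1.1, 'joints': array([ 6.66538010e-01,  1.74683500e-01, -1.58955408e-01, -3.20773286e-04,
       -1.23827067e+00,  8.36848400e-01]), 'joint_vel': array([-0.92112784,  0.10921379,  0.32144351,  0.00157334, -0.20233603,
        1.00728947]), 'joint_efforts': array([  3.10848176, -30.3628993 ,  18.12208235,   4.18379545,
         0.03244759,  -0.62429292]), 'position': array([488.8739291 , 181.36352828, 281.02237462]), 'ee_rot': array([ 9.99430107e-01, -3.37509816e-02, -5.23316540e-04,  2.42786524e-04]), 'contact_force': array([0.30521445, 0.6674695 , 0.62314439]), 'wrist_torque': array([ 0.08541834, -0.08958226,  0.04226424]), 'grasp_force': 0.0, 'gripper_width': 85.43428036230833}
```

>>> {"fn": "jog_arm", "kwargs": {"increments": {"sx":[22,45,45,45,45],"sy":[33,67,67,67,67],"sz":[0,0,0,0,0],"ax":[0,0,0,0,0],"ay":[0,0,0,0,0],"az":[0,0,0,0,0]}}}

```text
clock: 1.6
position: [528.3, 114.0, 281.0]
ee_rot: [0.999, -0.034, -0.0, 0.0]
contact_force: [0.1, -0.0, -0.3]
gripper_width: 85.4
grasp_force: 0.0
```

```bash
python3 - <<'E'
from h import *
s=arm.read_state();print(s["position"])
c=viewer.get_calibration("wrist");p,d=viewer.get_image("wrist");cv2.imwrite("pics/w1.png",p)
np.savez("w1.npz",p=p,d=d,**c)
P=world(d,c);print(P[240,320],P[100,320])
E
```

```text
[528.34580886 113.9982698  280.97820072]
[478.5454403  111.86066499  29.59956588] [614.74011341 103.06361741  17.64680802]
```

View pics/w1.png

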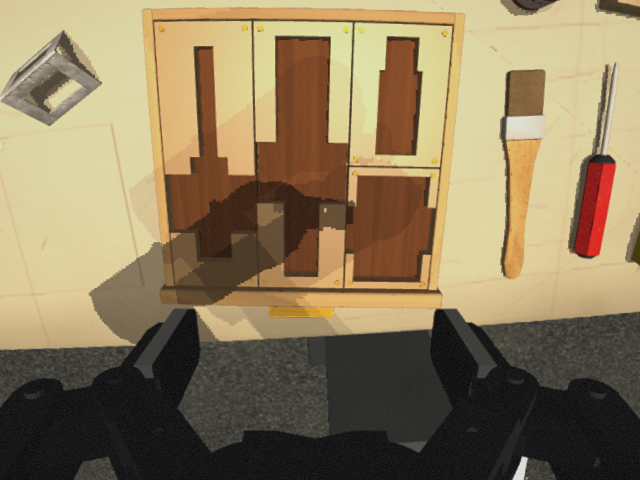

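Clear view of the drawer: screwdriver cut-out x 165–257, brush 257–350, tape 378–422 (rows 37–155), block 350–437 (rows 175–282). Brush and screwdriver are at right. Next I look over the tools.

>>> {"fn": "jog_arm", "kwargs": {"increments": {"sx":[3,6,9,12,15,18,21,25,25,25],"sy":[45,90,135,180,225,270,315,338,338,338],"sz":[0,0,0,0,0,0,0,0,0,0],"ax":[0,0,0,0,0,0,0,0,0,0],"ay":[0,0,0,0,0,0,0,0,0,0],"az":[-0.01,-0.02,-0.03,-0.04,-0.05,-0.06,-0.07,-0.07,-0.07,-0.07]}}}

```text
clock: 2.65
position: [530.9, -224.5, 281.1]
ee_rot: [1.0, 0.001, -0.0, -0.0]
contact_force: [-0.2, 0.0, 0.5]
gripper_width: 85.1
grasp_force: 0.0
```

```bash
python3 - <<'E'
from h import *
s=arm.read_state();print(s["position"])
c=viewer.get_calibration("wrist");p,d=viewer.get_image("wrist");cv2.imwrite("pics/w2.png",p)
np.savez("w2.npz",p=p,d=d,**c)
from scipy.optimize import minimize
z=np.load("w1.npz");c1={k:z[k] for k in("K","D","rvec","tvec")};P=world(z["d"],c1)
M=cv2.Rodrigues(c1["rvec"])[0];C=-M.T@c1["tvec"].ravel()
V=P-C;t=(32-C[2])/V[...,2];Q=(C+V*t[...,None])[...,:2]   # hit on board-top plane
low=P[...,2]<28.0
a=(low.astype(float)*2-1)
def pieces(n):
    return dict(scr=[(-9,-107,9,-7),(-18.5,-7,18.5,101),(-44,10,44,70)],
     br=[(-25,-116,25,-22),(-18,38,18,116),(-44,-22,44,38)],
     tape=[(-20,-24,20,53),(-15,-53,15,-24)],
     blk=[(-36,-56,36,56),(-44,-25,44,25)])[n]
def sd(b,x,y):
    return np.maximum(np.maximum(b[0]-x,x-b[2]),np.maximum(b[1]-y,y-b[3]))
def fit(n,x0,half):
    r=np.hypot(Q[...,0]-x0[0],Q[...,1]-x0[1])<220
    q=Q[r];aa=a[r]
    def f(v):
        cs,sn=np.cos(v[2]),np.sin(v[2]);e=q-v[:2]
        x=e[:,0]*cs+e[:,1]*sn;y=-e[:,0]*sn+e[:,1]*cs
        s=np.min([sd(b,x,y) for b in pieces(n)],0)
        board=sd((-43,-half,43,half),x,y)
        w=1/(1+np.exp(np.clip(board*1.5,-30,30)))
        return -np.sum(w*aa*-np.tanh(s/1.5))/len(aa)
    best=min((minimize(f,[x0[0]+i,x0[1]+j,x0[2]],method="Nelder-Mead",options=dict(initial_simplex=np.array(x0)+[[i,j,0],[i+6,j,0],[i,j+6,0],[i,j,.04]],xatol=1e-3,fatol=1e-7)) for i in(-6,0,6) for j in(-6,0,6)),key=lambda o:o.fun)
    print(n,best.x.round(3),round(best.fun,4),"C",(best.x[:2]).round(1))
for n,(u,v),h in(("scr",(211,155),126),("br",(304,155),126),("tape",(401,95),62),("blk",(393,228),62)):
    q=Q[v,u];fit(n,[q[0],q[1],np.pi/2-.07],h)
b=P[(np.hypot(P[...,0]-550,P[...,1]+60)<40)];print("bench z",np.median(b[:,2]), "board top z",np.median(P[60:130,170:185,2]),"floor",np.median(P[60:130,290:320,2]))
E
```

```text
[ 530.85842915 -224.51484063  281.08560601]
scr [563.767 213.795   1.488] -0.1628 C [563.8 213.8]
br [556.079 124.99    1.486] -0.1606 C [556.1 125. ]
tape [612.39   30.512   1.487] -0.0984 C [612.4  30.5]
blk [484.928  41.239   1.488] -0.0658 C [484.9  41.2]
bench z -1.5144939370590236 board top z 30.22483530594732 floor 16.12991395305295<stdin>:8: RuntimeWarning: divide by zero encountered in divide
<stdin>:8: RuntimeWarning: invalid value encountered in multiply
```

View pics/w2.png

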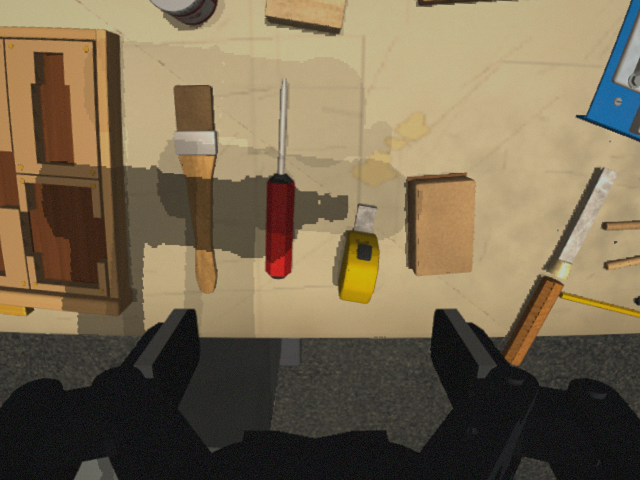

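The view shows brush (195,190), screwdriver (280,180), tape (360,255, hook at (366,215)) and block (441,225). Now I fit their poses from height.

```bash
cat > tools.py <<'E'
from h import *
def tools(f):
    z=np.load(f);P=world(z["d"],{k:z[k] for k in("K","D","rvec","tvec")})
    for n,(x0,x1,y0,y1),(lo,hi) in(("brush",(380,660,-150,-60),(4,20)),("drv handle",(390,560,-240,-160),(11,40)),("drv all",(390,680,-240,-160),(4,40)),("tape top",(380,560,-320,-225),(50,80)),("tape all",(380,560,-320,-225),(4,80)),("block",(390,600,-420,-310),(24,40))):
        m=(P[...,0]>x0)&(P[...,0]<x1)&(P[...,1]>y0)&(P[...,1]<y1)&(P[...,2]>lo)&(P[...,2]<hi)
        m=m.astype(np.uint8);k,l,st,_=cv2.connectedComponentsWithStats(m);l=(l==1+st[1:,4].argmax())
        q=P[l];r=cv2.minAreaRect(q[:,:2].astype(np.float32));b=cv2.boxPoints(r)
        e=max((b[1]-b[0],b[2]-b[1]),key=np.linalg.norm);e=e*(-np.sign(e[0]));yaw=np.arctan2(-e[0],e[1])
        print(n,"ctr",np.round(r[0],1),"size",np.round(sorted(r[1]),1),"yaw",yaw.round(3),"zmax",np.percentile(q[:,2],95).round(1),len(q))
if __name__=="__main__":
    import sys;tools(sys.argv[1])
E
python3 tools.py w2.npz
```

```text
brush ctr [ 522.2 -105.1] size [ 42.6 223.2] yaw 1.609 zmax 10.8 5832
drv handle ctr [ 496.7 -186.8] size [ 29.  125.5] yaw 1.519 zmax 24.2 2787
drv all ctr [ 536.2 -188.8] size [ 29.  204.7] yaw 1.519 zmax 24.1 3345
tape top ctr [ 452.5 -268.6] size [32.4 58.9] yaw 1.399 zmax 61.6 1604
tape all ctr [ 453.  -268.7] size [32.6 65.5] yaw 1.395 zmax 61.4 2457
block ctr [ 493.3 -356.8] size [62.  99.3] yaw 1.649 zmax 30.9 5538
```

```bash
python3 - <<'E'
from h import *
z=np.load("w2.npz");P=world(z["d"],{k:z[k] for k in("K","D","rvec","tvec")})
def line(n,x0,x1,y0,y1,lo,st):
    m=(P[...,1]>y0)&(P[...,1]<y1)&(P[...,2]>lo)
    o=[]
    for x in np.arange(x0,x1,st):
        q=P[m&(abs(P[...,0]-x)<st/2)]
        if len(q)>3: o.append((x,(q[:,1].max()+q[:,1].min())/2,np.ptp(q[:,1]),np.percentile(q[:,2],90)))
    print(n);print(np.round(o,1).tolist())
line("brush",405,640,-150,-60,4,12)
line("drv",430,650,-240,-160,4,12)
line("tape",400,520,-320,-225,3,5)
E
```

```text
brush
[[417.0, -102.9, 19.2, 9.3], [429.0, -102.6, 23.6, 8.9], [441.0, -102.7, 23.3, 9.1], [453.0, -102.6, 21.6, 9.2], [465.0, -103.2, 19.4, 8.8], [477.0, -103.2, 19.0, 9.3], [489.0, -102.6, 21.3, 9.0], [501.0, -102.6, 23.6, 9.2], [513.0, -103.1, 24.0, 9.0], [525.0, -102.9, 26.3, 9.0], [537.0, -103.4, 27.5, 9.4], [549.0, -103.5, 33.5, 9.3], [561.0, -103.7, 39.5, 9.4], [573.0, -103.2, 41.9, 11.4], [585.0, -102.6, 42.7, 11.3], [597.0, -103.8, 38.0, 9.3], [609.0, -103.9, 38.0, 9.3], [621.0, -103.4, 38.3, 9.5], [633.0, -103.4, 37.8, 9.2]]
drv
[[430.0, -184.2, 16.3, 19.6], [442.0, -184.1, 27.5, 23.8], [454.0, -184.8, 28.5, 23.9], [466.0, -185.1, 28.4, 23.9], [478.0, -185.9, 29.1, 23.7], [490.0, -186.2, 28.8, 23.9], [502.0, -187.6, 28.4, 23.9], [514.0, -182.1, 39.8, 345.8], [526.0, -181.6, 43.1, 348.5], [538.0, -200.0, 80.0, 363.5], [550.0, -207.3, 65.3, 370.5], [562.0, -190.4, 6.2, 14.3], [574.0, -190.6, 6.3, 14.5], [586.0, -192.4, 5.1, 14.8], [598.0, -193.0, 6.2, 14.7], [610.0, -207.4, 34.6, 421.8], [622.0, -194.4, 6.0, 14.4], [634.0, -194.0, 5.0, 14.0]]
tape
[[420.0, -266.5, 23.5, 50.4], [425.0, -264.8, 31.6, 52.7], [430.0, -264.7, 30.6, 56.2], [435.0, -265.6, 31.1, 59.7], [440.0, -266.8, 32.5, 61.7], [445.0, -267.5, 32.9, 61.8], [450.0, -268.0, 33.3, 61.6], [455.0, -268.8, 33.0, 61.5], [460.0, -269.8, 33.2, 61.0], [465.0, -270.3, 32.5, 59.7], [470.0, -271.0, 32.0, 56.7], [475.0, -272.5, 32.5, 55.3], [480.0, -273.5, 32.4, 50.4], [485.0, -272.2, 26.1, 30.6], [490.0, -276.4, 19.4, 4.2], [495.0, -277.7, 18.0, 4.7], [500.0, -278.1, 19.3, 4.4], [505.0, -278.9, 19.2, 4.9], [510.0, -279.7, 20.0, 10.7], [515.0, -273.2, 6.3, 9.7]]
```

```bash
cat > go.py <<'E'
import sys,numpy as np
from bench import arm
from scipy.spatial.transform import Rotation as R
x,y,z,f=map(float,sys.argv[1:5]);s=arm.read_state();T=R.from_quat(s["ee_rot"])
G=R.from_matrix(np.array([[np.cos(f),np.sin(f),0],[np.sin(f),-np.cos(f),0],[0,0,-1.]]))
print("delta",T.inv().apply(np.array([x,y,z])-s["position"]).round(1),(T.inv()*G).as_rotvec().round(3),"z",s["position"][2].round(1),"F",s["contact_force"].round(1),"t",s["clock"])
E
```

>>> {"fn": "jog_arm", "kwargs": {"increments": {"sx":[-15,-30,-34.6,-34.6,-34.6,-34.6,-34.6],"sy":[-15,-30,-37.5,-37.5,-37.5,-37.5,-37.5],"sz":[40,80,120,165,205,215,215],"ax":[0,0,0,0,0,0,0],"ay":[0,0,0,0,0,0,0],"az":[0.03,0.054,0.054,0.054,0.054,0.054,0.054]}, "finger_gap": 62}}

```text
clock: 3.4
position: [495.8, -186.8, 65.6]
ee_rot: [1.0, -0.025, -0.001, 0.0]
contact_force: [-0.3, 0.3, 0.8]
gripper_width: 61.9
grasp_force: 0.0
```

```bash
python3 go.py 496.3 -187 5 -0.054
```

```text
delta [ 0.7  0.1 60.6] [0.    0.003 0.004] z 65.6 F [-0.3  0.3  0.8] t 3.4
```

>>> {"fn": "jog_arm", "kwargs": {"increments": {"sx":[0.5,0.5,0.5,0.5,0.5],"sy":[0,0,0,0,0],"sz":[30,50,60,60,60],"ax":[0,0,0,0,0],"ay":[0,0,0,0,0],"az":[0,0,0,0,0]}}}

```text
clock: 3.9
position: [498.1, -188.0, 7.9]
ee_rot: [1.0, -0.025, 0.002, 0.0]
contact_force: [0.8, -0.5, 0.9]
gripper_width: 61.8
grasp_force: 0.0
```

>>> {"fn": "jog_arm", "kwargs": {"increments": {"sx":[0,0,0,0,0,0,0],"sy":[0,0,0,0,0,0,0],"sz":[0,0,0,0,0,0,0],"ax":[0,0,0,0,0,0,0],"ay":[0,0,0,0,0,0,0],"az":[0,0,0,0,0,0,0]}, "finger_gap": 15}}

```text
clock: 4.6
position: [497.3, -188.0, 7.7]
ee_rot: [1.0, -0.026, 0.001, 0.0]
contact_force: [-0.8, 1.0, 5.7]
gripper_width: 25.8
grasp_force: 58.6
```

```bash
python3 go.py 523.9 217.2 90 -0.084
```

```text
delta [   5.9 -406.   -82.4] [ 0.    -0.002  0.033] z 7.7 F [-0.8  1.   5.7] t 4.6
```

>>> {"fn": "jog_arm", "kwargs": {"increments": {"sx":[0,0,1,2,3,4,4,5,5,6],"sy":[0,0,-45,-90,-135,-180,-225,-270,-315,-360],"sz":[-30,-65,-82,-82,-82,-82,-82,-82,-82,-82],"ax":[0,0,0,0,0,0,0,0,0,0],"ay":[0,0,0,0,0,0,0,0,0,0],"az":[0,0,0,0.01,0.01,0.02,0.02,0.03,0.033,0.033]}}}

```text
clock: 5.6
position: [520.8, 173.0, 88.6]
ee_rot: [0.999, -0.042, 0.0, -0.0]
contact_force: [1.2, 0.0, -0.8]
gripper_width: 25.6
grasp_force: 59.7
```

>>> {"fn": "jog_arm", "kwargs": {"increments": {"sx":[0,0,0,0,0],"sy":[-30,-46,-46,-46,-46],"sz":[0,0,0,0,0],"ax":[0,0,0,0,0],"ay":[0,0,0,0,0],"az":[0,0,0,0,0]}}}

```text
clock: 6.1
position: [524.8, 215.7, 88.2]
ee_rot: [0.999, -0.043, -0.0, 0.0]
contact_force: [0.2, 0.8, -0.8]
gripper_width: 25.7
grasp_force: 59.7
```

```bash
python3 go.py 523.9 217.2 90 -0.084;  python3 - <<'E'
from h import *
c=viewer.get_calibration("wrist");p,d=viewer.get_image("wrist");cv2.imwrite("pics/w3.png",p);np.savez("w3.npz",p=p,d=d,**c)
E
```

```text
delta [-1.  -1.4 -1.8] [ 0.001  0.001 -0.002] z 88.2 F [ 0.2  0.8 -0.8] t 6.1
```

View pics/w3.png

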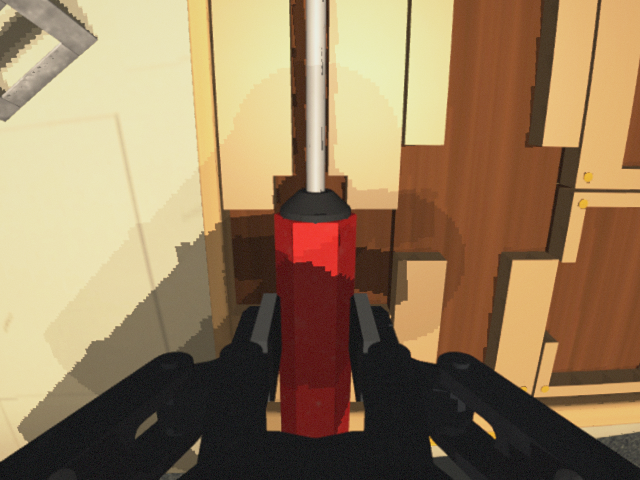

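Screwdriver is held straight, with the shaft (columns 306–328) over the slot (columns 291–330). I check the shaft line against the slot in this same picture.

```bash
python3 - <<'E'
from h import *
z=np.load("w3.npz");c={k:z[k] for k in("K","D","rvec","tvec")};P=world(z["d"],c)
s=arm.read_state();print(s["position"].round(1))
sh=P[0:180:20,300:335]
o=[]
for v in range(5,185,25):
    q=P[v,298:336];q=q[q[:,2]>60]
    o.append((q[:,0].mean(),(q[:,1].max()+q[:,1].min())/2,np.ptp(q[:,1]),q[:,2].max()))
o=np.array(o);print(o.round(1).tolist(),"slope dy/dx",np.polyfit(o[:,0],o[:,1],1))
h=[]
for v in range(225,420,30):
    q=P[v,260:370];q=q[q[:,2]>85];h.append((q[:,0].mean(),(q[:,1].max()+q[:,1].min())/2,q[:,2].max(),np.ptp(q[:,1])))
print("handle",np.round(h,1).tolist())
q=P[190:430,270:360].reshape(-1,3);q=q[q[:,2]>85]
M=cv2.Rodrigues(c["rvec"])[0];C=-M.T@c["tvec"].ravel();V=P-C;Q=C+V*((32-C[2])/V[...,2])[...,None]
for v in range(5,170,25):
    lo=np.where((P[v,220:400,2]<28))[0]+220
    print(v,Q[v,lo[0],:2].round(1),Q[v,lo[-1],:2].round(1),lo[0],lo[-1])
# predicted slot centre line: insert (563.8,213.8) phi -0.083
for x in(590,620,650):print("pred slot y at x",x,round(213.8-.083*(x-563.8),1))
E
```

```text
[524.9 215.7  88.3]
[[631.4, 205.9, 5.8, 94.9], [623.0, 206.5, 5.9, 228.8], [616.8, 207.2, 6.0, 95.8], [609.4, 208.0, 5.7, 94.3], [601.6, 208.6, 5.8, 228.8], [593.9, 209.3, 5.9, 95.0], [586.6, 210.0, 6.0, 228.8], [578.7, 210.9, 5.8, 228.8]] slope dy/dx [-9.50551596e-02  2.65843351e+02]
handle [[564.0, 212.3, 105.1, 28.5], [553.5, 213.3, 105.1, 28.5], [542.6, 214.2, 104.6, 28.3], [532.5, 214.6, 109.2, 36.3], [524.3, 214.5, 228.8, 32.2], [512.4, 216.0, 142.8, 30.8], [499.7, 217.0, 228.8, 31.5]]
5 [646.8 215.9] [643.4 173.4] 290 386
30 [636.4 216.9] [634.9 199.9] 290 328
55 [625.8 218. ] [624.3 200.8] 290 328
80 [614.9 218.6] [613.5 201.6] 291 328
105 [603.8 219.2] [602.4 202.5] 292 328
130 [592.5 220.8] [591.  203.4] 291 328
155 [580.8 221.6] [579.3 204.8] 292 327
pred slot y at x 590 211.6
pred slot y at x 620 209.1
pred slot y at x 650 206.6<stdin>:15: RuntimeWarning: divide by zero encountered in divide
<stdin>:15: RuntimeWarning: invalid value encountered in multiply
```

```bash
python3 - <<'E'
from h import *
z=np.load("w3.npz");c={k:z[k] for k in("K","D","rvec","tvec")};P=world(z["d"],c)
for v in list(range(180,222,3)): 
    q=P[v,265:365];q=q[(q[:,2]>80)&(q[:,2]<120)];print(v,q[:,0].mean().round(1),np.ptp(q[:,1]).round(1),q[:,2].max().round(1),z["p"][v,316])
for v in range(420,442,3):print(v,P[v,316].round(1),z["p"][v,316])
z=np.load("w2.npz");P=world(z["d"],{k:z[k] for k in("K","D","rvec","tvec")})
for v in (82,84,165,170,172,174,176,178,180,183,186,190,260,265,270,274,276,278):
    q=P[v,255:305];q=q[(q[:,2]>5)&(q[:,2]<120)];print(v,q[:,0].mean().round(1),np.ptp(q[:,1]).round(1),q[:,2].max().round(1)) if len(q) else 0
E
```

```text
180 577.6 5.8 94.2 [215 230 237]
183 576.6 5.8 95.5 [214 229 237]
186 575.5 5.8 94.7 [213 229 236]
189 574.2 10.9 95.3 [215 229 237]
192 573.7 13.6 96.0 [109 121 130]
195 573.0 15.5 98.6 [54 56 60]
198 572.0 18.0 99.5 [49 53 56]
201 571.2 20.7 100.1 [44 47 50]
204 570.3 22.8 100.8 [47 52 54]
207 569.5 24.1 101.7 [52 54 55]
210 568.8 23.8 102.8 [51 56 57]
213 567.7 27.6 103.8 [40 44 47]
216 566.8 28.3 104.5 [58 64 65]
219 565.8 28.3 104.4 [64 67 72]
420 [486.8 218.2 103.2] [ 29  31 112]
423 [485.4 218.3 103.3] [ 22  30 110]
426 [484.3 218.4 103.7] [ 33  34 112]
429 [482.9 218.5 103.7] [ 24  29 111]
432 [481.7 218.6 104.1] [ 22  26 110]
435 [480.3 218.7 104.2] [ 23  29 112]
438 [534.  214.3 161.3] [28 28 44]
441 [534.6 214.2 162.7] [24 22 27]
82 634.6 3.8 14.0
84 632.8 3.9 13.0
165 555.2 5.1 13.7
170 550.2 4.9 14.6
172 548.1 5.0 15.3
174 546.4 14.2 17.6
176 544.5 17.9 18.6
178 542.8 21.9 20.9
180 541.1 24.3 23.0
183 538.1 28.7 24.0
186 535.0 28.7 23.9
190 531.0 27.9 24.6
260 455.9 28.2 24.8
265 450.4 27.3 25.3
270 444.6 27.4 24.6
274 440.8 20.4 24.2
276 438.2 16.3 24.2
278 434.6 9.6 20.1
```

>>> {"fn": "jog_arm", "kwargs": {"increments": {"sx":[0.2,0.2,0.2,0.2,0.2,0.2,0.2,0.2],"sy":[-1.8,-1.8,-1.8,-1.8,-1.8,-1.8,-1.8,-1.8],"sz":[10,25,40,50,56,59,61,61],"ax":[0,0,0,0,0,0,0,0],"ay":[0,0,0,0,0,0,0,0],"az":[-0.012,-0.012,-0.012,-0.012,-0.012,-0.012,-0.012,-0.012]}}}

```text
clock: 6.95
position: [525.6, 219.0, 27.5]
ee_rot: [0.999, -0.036, 0.0, -0.0]
contact_force: [0.5, -0.0, -1.4]
gripper_width: 25.4
grasp_force: 59.7
```

```bash
python3 go.py 524 217.5 25.7 -0.072
```

```text
delta [-1.5  1.6  1.8] [-0.    -0.    -0.001] z 27.5 F [ 0.5 -0.  -1.4] t 6.95
```

>>> {"fn": "jog_arm", "kwargs": {"increments": {"sx":[0,0,0],"sy":[0,0,0],"sz":[1,1.7,1.7],"ax":[0,0,0],"ay":[0,0,0],"az":[0,0,0]}}}

```text
clock: 7.25
position: [525.6, 219.0, 25.9]
ee_rot: [0.999, -0.036, 0.0, -0.0]
contact_force: [0.2, 0.5, -1.5]
gripper_width: 25.9
grasp_force: 59.7
```

>>> {"fn": "jog_arm", "kwargs": {"increments": {"sx":[0,0,0,0],"sy":[0,0,0,0],"sz":[0,0,0,0],"ax":[0,0,0,0],"ay":[0,0,0,0],"az":[0,0,0,0]}, "finger_gap": 42}}

```text
clock: 7.65
position: [525.6, 219.0, 25.7]
ee_rot: [0.999, -0.036, 0.0, -0.0]
contact_force: [-0.5, 0.0, -0.4]
gripper_width: 41.9
grasp_force: 0.0
```

>>> {"fn": "jog_arm", "kwargs": {"increments": {"sx":[0,0,0,0,0,0,0],"sy":[0,0,0,0,0,0,0],"sz":[-20,-60,-105,-150,-175,-175,-175],"ax":[0,0,0,0,0,0,0],"ay":[0,0,0,0,0,0,0],"az":[0,0,0,0,0,0,0]}}}

```text
clock: 8.35
position: [525.2, 218.9, 200.9]
ee_rot: [0.999, -0.037, 0.0, -0.001]
contact_force: [-0.0, 0.2, -0.5]
gripper_width: 42.0
grasp_force: 0.0
```

```bash
python3 - <<'E'
from h import *
c=viewer.get_calibration("wrist");p,d=viewer.get_image("wrist");cv2.imwrite("pics/w4.png",p);np.savez("w4.npz",p=p,d=d,**c)
P=world(d,c)
m=(P[...,1]>180)&(P[...,1]<250)
for x in range(460,660,15):
    q=P[m&(abs(P[...,0]-x)<4)&(p[...,2]>0)];red=P[m&(abs(P[...,0]-x)<4)&(p[...,2]>2.0*p[...,1])&(p[...,2]>90)]
    print(x,np.percentile(q[:,2],97).round(1) if len(q) else "", (red[:,1].min().round(1),red[:,1].max().round(1),np.median(red[:,2]).round(1)) if len(red)>3 else "")
E
python3 go.py 514.5 -103.1 90 -0.004
```

```text
460 34.7 (np.float64(208.4), np.float64(210.4), np.float64(16.5))
475 41.8 (np.float64(207.6), np.float64(229.8), np.float64(40.8))
490 41.8 (np.float64(205.8), np.float64(228.7), np.float64(40.8))
505 41.9 (np.float64(212.9), np.float64(227.5), np.float64(41.2))
520 255.2 (np.float64(203.9), np.float64(226.9), np.float64(40.9))
535 284.6 (np.float64(203.4), np.float64(233.4), np.float64(40.4))
550 42.0 (np.float64(201.3), np.float64(231.7), np.float64(40.3))
565 42.0 (np.float64(200.8), np.float64(230.7), np.float64(40.3))
580 31.9 
595 31.7 
610 31.9 
625 31.8 
640 31.8 
655 31.9 
delta [ 13.4 321.5 109.9] [ 0.001  0.002 -0.069] z 199.7 F [ 0.3  0.5 -0.7] t 8.4
```

View pics/w4.png

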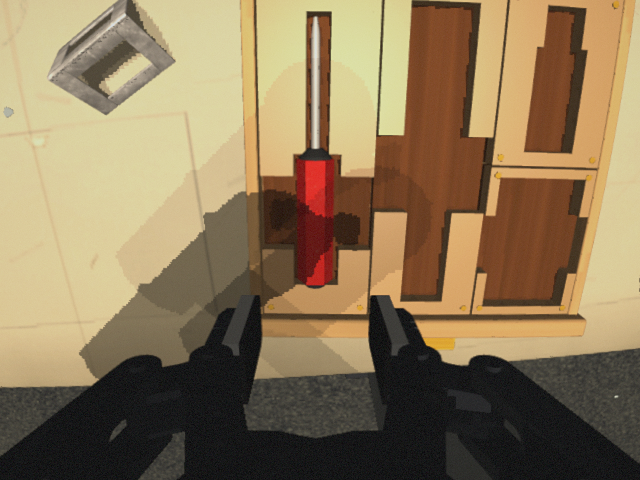

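The screwdriver lies level in its cut-out (handle (316,220), shaft in slot at (316,85), handle top z≈42). Next is the brush.

>>> {"fn": "jog_arm", "kwargs": {"increments": {"sx":[2,4,6,8,10,12,13,13.4,13.4,13.4],"sy":[45,90,135,180,225,265,300,321,321,321],"sz":[10,20,30,40,55,75,95,120,140,140],"ax":[0,0,0,0,0,0,0,0,0,0],"ay":[0,0,0,0,0,0,0,0,0,0],"az":[-0.01,-0.02,-0.03,-0.04,-0.05,-0.06,-0.069,-0.069,-0.069,-0.069]}, "finger_gap": 50}}

```text
clock: 9.4
position: [511.8, -103.2, 56.4]
ee_rot: [1.0, -0.003, -0.005, 0.0]
contact_force: [-0.2, -0.2, -0.3]
gripper_width: 50.0
grasp_force: 0.0
```

>>> {"fn": "jog_arm", "kwargs": {"increments": {"sx":[0,0,0],"sy":[0,0,0],"sz":[0,0,0],"ax":[0,0,0],"ay":[0,0,0],"az":[0,0,0]}}}

```text
clock: 9.7
position: [516.3, -101.7, 61.6]
ee_rot: [1.0, -0.001, 0.001, -0.0]
contact_force: [0.7, 0.5, -0.1]
gripper_width: 50.1
grasp_force: 0.0
```

```bash
python3 go.py 514.5 -103.1 2.5 -0.004
```

```text
delta [-1.9  1.5 59.1] [-0.    -0.002  0.001] z 61.6 F [ 0.7  0.5 -0.1] t 9.7
```

>>> {"fn": "jog_arm", "kwargs": {"increments": {"sx":[-1,-1.7,-1.7,-1.7,-1.7,-1.7,-1.7],"sy":[1,1,1,1,1,1,1],"sz":[30,45,53,57,58,58,58],"ax":[0,0,0,0,0,0,0],"ay":[0,0,0,0,0,0,0],"az":[0,0,0,0,0,0,0]}}}

```text
clock: 10.4
position: [514.4, -103.2, 3.4]
ee_rot: [1.0, -0.002, 0.001, -0.0]
contact_force: [-1.1, 0.4, -0.4]
gripper_width: 49.9
grasp_force: 0.0
```

>>> {"fn": "jog_arm", "kwargs": {"increments": {"sx":[0,0,0,0,0,0,0],"sy":[0,0,0,0,0,0,0],"sz":[0,0,0,0,0,0,0],"ax":[0,0,0,0,0,0,0],"ay":[0,0,0,0,0,0,0],"az":[0,0,0,0,0,0,0]}, "finger_gap": 10}}

```text
clock: 11.1
position: [514.2, -103.2, 3.4]
ee_rot: [1.0, -0.002, 0.001, 0.0]
contact_force: [0.3, -0.0, 5.5]
gripper_width: 22.3
grasp_force: 58.7
```

```bash
python3 go.py 548.1 125.7 90 -0.084
```

```text
delta [  33.2 -229.   -86.6] [ 0.    -0.001  0.081] z 3.4 F [ 0.3 -0.   5.5] t 11.1
```

>>> {"fn": "jog_arm", "kwargs": {"increments": {"sx":[0,0,5,10,15,20,25,30,33,33],"sy":[0,0,-30,-70,-110,-150,-190,-215,-227,-229],"sz":[-25,-60,-80,-87,-87,-87,-87,-87,-87,-87],"ax":[0,0,0,0,0,0,0,0,0,0],"ay":[0,0,0,0,0,0,0,0,0,0],"az":[0,0,0.01,0.03,0.05,0.07,0.081,0.081,0.081,0.081]}}}

```text
clock: 12.1
position: [547.8, 126.7, 89.2]
ee_rot: [0.999, -0.042, -0.0, 0.0]
contact_force: [-0.8, -1.5, -0.1]
gripper_width: 22.1
grasp_force: 59.0
```

>>> {"fn": "jog_arm", "kwargs": {"increments": {"sx":[0,0,0,0],"sy":[0,0,0,0],"sz":[0,0,0,0],"ax":[0,0,0,0],"ay":[0,0,0,0],"az":[0,0,0,0]}}}

```text
clock: 12.5
position: [547.6, 124.7, 89.7]
ee_rot: [0.999, -0.043, -0.0, 0.0]
contact_force: [-0.4, 0.4, -0.9]
gripper_width: 22.4
grasp_force: 59.0
```

```bash
python3 go.py 548.1 125.7 90 -0.084;  python3 - <<'E'
from h import *
c=viewer.get_calibration("wrist");p,d=viewer.get_image("wrist");cv2.imwrite("pics/w5.png",p);np.savez("w5.npz",p=p,d=d,**c)
P=world(d,c)
for v in range(0,420,25):
    q=P[v];m=(q[:,2]>75)&(q[:,2]<115)&(abs(q[:,1]-120)<35)
    q=q[m]
    if len(q): print(v,q[:,0].mean().round(1),q[:,1].min().round(1),q[:,1].max().round(1),"c",((q[:,1].min()+q[:,1].max())/2).round(1),"pred",round(125-.084*(q[:,0].mean()-556.1),1),"z",np.median(q[:,2]).round(1))
E
```

```text
delta [ 0.4 -1.  -0.3] [ 0.     0.    -0.002] z 89.7 F [-0.4  0.4 -0.9] t 12.5
0 655.6 94.7 132.3 c 113.5 pred 116.6 z 94.5
25 648.4 95.6 132.8 c 114.2 pred 117.2 z 94.4
50 641.1 96.2 133.5 c 114.9 pred 117.9 z 94.6
75 633.7 97.3 134.5 c 115.9 pred 118.5 z 94.5
100 626.1 97.7 135.1 c 116.4 pred 119.1 z 94.4
125 618.3 96.5 138.1 c 117.3 pred 119.8 z 96.5
150 610.4 97.5 138.8 c 118.2 pred 120.4 z 96.6
175 602.2 98.1 139.3 c 118.7 pred 121.1 z 96.4
200 593.3 101.6 138.3 c 119.9 pred 121.9 z 94.2
225 584.5 104.9 136.9 c 120.9 pred 122.6 z 94.3
250 575.2 107.9 135.7 c 121.8 pred 123.4 z 94.0
275 565.7 109.5 135.7 c 122.6 pred 124.2 z 94.3
300 556.5 106.2 141.1 c 123.6 pred 125.0 z 94.8
325 548.7 99.3 148.0 c 123.7 pred 125.6 z 94.8
350 535.4 113.4 136.3 c 124.8 pred 126.7 z 94.2
375 523.0 114.0 136.8 c 125.4 pred 127.8 z 94.2
400 510.6 119.3 137.2 c 128.3 pred 128.8 z 94.4
```

View pics/w5.png

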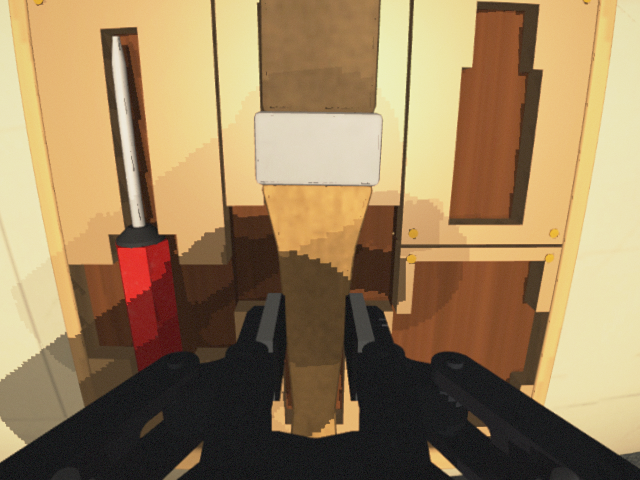

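>>> {"fn": "jog_arm", "kwargs": {"increments": {"sx":[0.2,0.2,0.2,0.2,0.2,0.2,0.2],"sy":[-1.9,-1.9,-1.9,-1.9,-1.9,-1.9,-1.9],"sz":[15,30,42,48,48,48,48],"ax":[0,0,0,0,0,0,0],"ay":[0,0,0,0,0,0,0],"az":[-0.011,-0.011,-0.011,-0.011,-0.011,-0.011,-0.011]}}}

```text
clock: 13.25
position: [548.5, 127.8, 42.3]
ee_rot: [0.999, -0.037, 0.001, -0.0]
contact_force: [-0.4, -0.2, -0.7]
gripper_width: 22.2
grasp_force: 59.0
```

```bash
python3 go.py 548.3 127.6 21.4 -0.072;  python3 - <<'E'
from h import *
c=viewer.get_calibration("wrist");p,d=viewer.get_image("wrist");cv2.imwrite("pics/w6.png",p);np.savez("w6.npz",p=p,d=d,**c)
P=world(d,c)
for v in range(0,240,30):
    q=P[v];m=(q[:,2]>40)&(q[:,2]<60)&(abs(q[:,1]-120)<35)
    q=q[m]
    if len(q): print(v,q[:,0].mean().round(1),"c",((q[:,1].min()+q[:,1].max())/2).round(1),"pred",round(125-.084*(q[:,0].mean()-556.1),1),"z",np.median(q[:,2]).round(1))
E
```

```text
delta [-0.3  0.2 20.9] [-0.001 -0.001 -0.002] z 42.3 F [-0.4 -0.2 -0.7] t 13.25
0 656.7 c 117.9 pred 116.6 z 47.2
30 648.0 c 118.6 pred 117.3 z 47.3
60 639.2 c 119.4 pred 118.0 z 47.2
90 630.2 c 120.2 pred 118.8 z 47.3
120 620.9 c 121.0 pred 119.6 z 49.1
150 611.5 c 122.0 pred 120.4 z 49.2
180 601.6 c 122.5 pred 121.2 z 49.3
210 590.8 c 123.7 pred 122.1 z 46.9
```

View pics/w6.png

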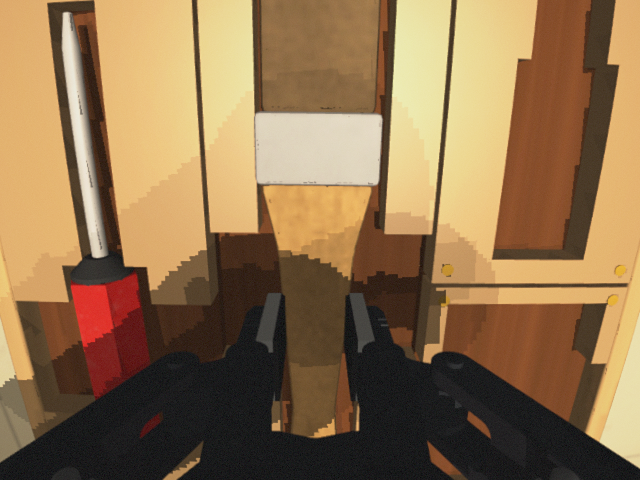

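The brush is above its cut-out (ferrule x 256–381, slot edges 257–385), about 1.5 mm too far left. I correct that and lower it.

>>> {"fn": "jog_arm", "kwargs": {"increments": {"sx":[0,0,0,0,0,0,0,0],"sy":[1.4,1.4,1.4,1.4,1.4,1.4,1.4,1.4],"sz":[0,6,12,16,19,20.5,20.5,20.5],"ax":[0,0,0,0,0,0,0,0],"ay":[0,0,0,0,0,0,0,0],"az":[0,0,0,0,0,0,0,0]}}}

```text
clock: 14.1
position: [547.6, 126.0, 21.4]
ee_rot: [0.999, -0.037, -0.0, 0.0]
contact_force: [-2.4, -1.1, 5.3]
gripper_width: 22.4
grasp_force: 59.7
```

```bash
python3 go.py 548.3 126.4 21.4 -0.072
```

```text
delta [ 0.6 -0.4  0. ] [ 0.     0.001 -0.002] z 21.4 F [-2.4 -1.1  5.3] t 14.1
```

>>> {"fn": "jog_arm", "kwargs": {"increments": {"sx":[0,0,0,0],"sy":[0,0,0,0],"sz":[0,0,0,0],"ax":[0,0,0,0],"ay":[0,0,0,0],"az":[0,0,0,0]}, "finger_gap": 40}}

```text
clock: 14.5
position: [548.0, 126.2, 21.0]
ee_rot: [0.999, -0.037, 0.0, -0.0]
contact_force: [-0.0, -0.4, -0.4]
gripper_width: 40.0
grasp_force: 0.0
```

>>> {"fn": "jog_arm", "kwargs": {"increments": {"sx":[0,0,0,0,0,0,0,0],"sy":[0,0,0,0,0,0,0,0],"sz":[-20,-60,-105,-150,-175,-175,-175,-175],"ax":[0,0,0,0,0,0,0,0],"ay":[0,0,0,0,0,0,0,0],"az":[0,0,0,0,0,0,0,0]}}}

```text
clock: 15.3
position: [547.0, 125.8, 194.6]
ee_rot: [0.999, -0.037, -0.001, 0.001]
contact_force: [-0.2, 0.2, -0.3]
gripper_width: 40.0
grasp_force: 0.0
```

```bash
python3 - <<'E'
from h import *
c=viewer.get_calibration("wrist");p,d=viewer.get_image("wrist");cv2.imwrite("pics/w7.png",p);np.savez("w7.npz",p=p,d=d,**c)
P=world(d,c)
for x in range(450,670,15):
    yc=125-.084*(x-556.1);q=P[(abs(P[...,0]-x)<3)&(abs(P[...,1]-yc)<5)];print(x,np.median(q[:,2]).round(1) if len(q) else "",end="; ")
E
python3 go.py 453 -268.6 100 -0.178
```

```text
450 26.1; 465 26.1; 480 26.1; 495 26.0; 510 26.1; 525 26.0; 540 26.0; 555 273.2; 570 26.1; 585 25.8; 600 27.8; 615 28.2; 630 26.2; 645 26.2; 660 26.3; delta [-64.4 400.1  95.2] [0.002 0.003 0.104] z 194.4 F [ 0.6 -0.   0.3] t 15.35
```

View pics/w7.png

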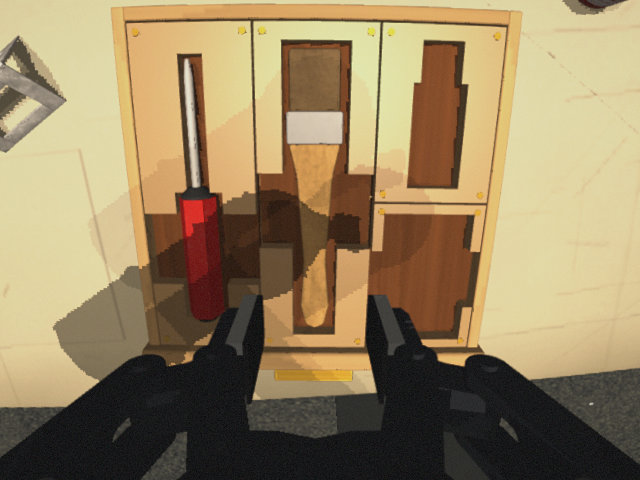

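The brush lies flat in its cut-out (316,190). Next is the tape measure.

>>> {"fn": "jog_arm", "kwargs": {"increments": {"sx":[-7,-14,-21,-28,-35,-43,-51,-58,-62,-64.4],"sy":[45,90,135,180,225,270,315,355,385,400],"sz":[10,20,30,40,50,60,70,80,90,95],"ax":[0,0,0,0,0,0,0,0,0,0],"ay":[0,0,0,0,0,0,0,0,0,0],"az":[0.01,0.02,0.03,0.04,0.05,0.06,0.08,0.1,0.104,0.104]}, "finger_gap": 60}}

```text
clock: 16.35
position: [452.1, -269.9, 98.7]
ee_rot: [0.996, -0.09, -0.002, -0.0]
contact_force: [0.8, 1.0, 0.1]
gripper_width: 60.1
grasp_force: 0.0
```

>>> {"fn": "jog_arm", "kwargs": {"increments": {"sx":[0,0,0,0],"sy":[0,0,0,0],"sz":[0,0,0,0],"ax":[0,0,0,0],"ay":[0,0,0,0],"az":[0,0,0,0]}}}

```text
clock: 16.75
position: [454.6, -267.2, 101.3]
ee_rot: [0.996, -0.088, 0.0, 0.0]
contact_force: [-0.8, 0.0, 0.1]
gripper_width: 60.1
grasp_force: 0.0
```

```bash
python3 go.py 453 -268.6 24 -0.178
```

```text
delta [-1.4  1.6 77.3] [ 0.    -0.     0.002] z 101.3 F [-0.8  0.   0.1] t 16.75
```

>>> {"fn": "jog_arm", "kwargs": {"increments": {"sx":[-1,-1,-1,-1,-1,-1],"sy":[1,1,1,1,1,1],"sz":[30,55,70,77,77,77],"ax":[0,0,0,0,0,0],"ay":[0,0,0,0,0,0],"az":[0,0,0,0,0,0]}}}

```text
clock: 17.35
position: [453.9, -268.8, 24.9]
ee_rot: [0.996, -0.088, 0.001, 0.0]
contact_force: [0.7, 0.1, 0.1]
gripper_width: 60.2
grasp_force: 0.0
```

>>> {"fn": "jog_arm", "kwargs": {"increments": {"sx":[0,0,0,0,0,0,0],"sy":[0,0,0,0,0,0,0],"sz":[0,0,0,0,0,0,0],"ax":[0,0,0,0,0,0,0],"ay":[0,0,0,0,0,0,0],"az":[0,0,0,0,0,0,0]}, "finger_gap": 15}}

```text
clock: 18.05
position: [453.9, -269.3, 25.4]
ee_rot: [0.996, -0.089, 0.001, 0.0]
contact_force: [-0.7, -0.2, 6.5]
gripper_width: 31.5
grasp_force: 59.1
```

```bash
python3 go.py 598.4 31.7 115 -0.084
```

```text
delta [  89.4 -321.7  -89.6] [ 0.001 -0.002 -0.093] z 25.4 F [-0.7 -0.2  6.5] t 18.05
```

>>> {"fn": "jog_arm", "kwargs": {"increments": {"sx":[0,0,8,20,32,44,56,68,78,86],"sy":[0,0,-30,-72,-114,-156,-198,-240,-280,-310],"sz":[-30,-60,-80,-90,-90,-90,-90,-90,-90,-90],"ax":[0,0,0,0,0,0,0,0,0,0],"ay":[0,0,0,0,0,0,0,0,0,0],"az":[0,0,0,-0.02,-0.04,-0.05,-0.06,-0.08,-0.093,-0.093]}}}

```text
clock: 19.05
position: [592.8, 23.5, 113.5]
ee_rot: [0.999, -0.042, -0.0, -0.0]
contact_force: [0.9, -0.7, -1.2]
gripper_width: 31.0
grasp_force: 59.9
```

>>> {"fn": "jog_arm", "kwargs": {"increments": {"sx":[3.4,3.4,3.4,3.4,3.4],"sy":[-12,-12,-12,-12,-12],"sz":[0,0,0,0,0],"ax":[0,0,0,0,0],"ay":[0,0,0,0,0],"az":[0,0,0,0,0]}}}

```text
clock: 19.55
position: [596.4, 31.5, 114.2]
ee_rot: [0.999, -0.043, -0.0, 0.0]
contact_force: [-0.3, 0.5, -2.0]
gripper_width: 31.2
grasp_force: 59.9
```

```bash
python3 go.py 598.4 31.7 115 -0.084
python3 - <<'E'
from h import *
c=viewer.get_calibration("wrist");p,d=viewer.get_image("wrist");cv2.imwrite("pics/w8.png",p);np.savez("w8.npz",p=p,d=d,**c)
E
```

```text
delta [ 2.  -0.4 -0.8] [ 0.     0.    -0.002] z 114.2 F [-0.3  0.5 -2. ] t 19.55
```

View pics/w8.png

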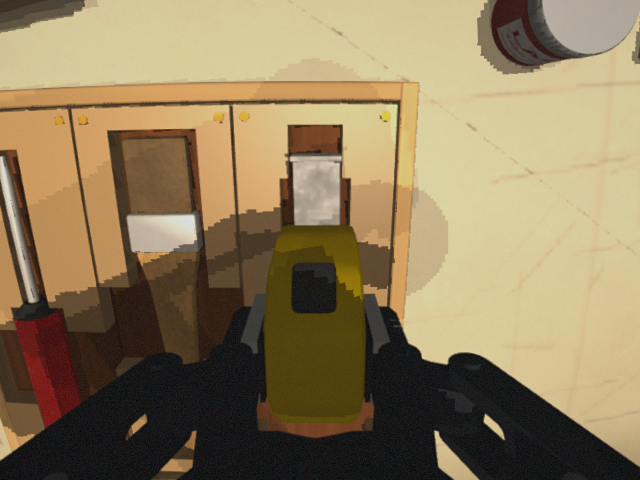

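The held tape's hook (columns 291–341, tip row 155) sits over the hook pocket (columns 288–343, far end row 124). I measure the offsets.

```bash
python3 - <<'E'
from h import *
z=np.load("w8.npz");c={k:z[k] for k in("K","D","rvec","tvec")};P=world(z["d"],c);p=z["p"]
M=cv2.Rodrigues(c["rvec"])[0];C=-M.T@c["tvec"].ravel();V=P-C;Q=C+V*((32-C[2])/V[...,2])[...,None]
for v in range(150,222,6):
    q=P[v,270:365];q=q[(q[:,2]>75)&(q[:,2]<130)]
    if len(q):print(v,"hook x",q[:,0].mean().round(1),"y",q[:,1].min().round(1),q[:,1].max().round(1),"c",((q[:,1].min()+q[:,1].max())/2).round(2),"z",np.median(q[:,2]).round(1))
for v in range(230,420,30):
    q=P[v,255:375];q=q[(q[:,2]>130)&(q[:,2]<200)]
    if len(q):print(v,"case x",q[:,0].mean().round(1),"c",((q[:,1].min()+q[:,1].max())/2).round(2),np.ptp(q[:,1]).round(1),"z",np.max(q[:,2]).round(1))
for v in range(118,156,5):
    lo=np.where(P[v,260:370,2]<28)[0]+260
    if len(lo):print(v,"pocket x",Q[v,316,0].round(1),"y",Q[v,lo[0],1].round(1),Q[v,lo[-1],1].round(1),"c",((Q[v,lo[0],1]+Q[v,lo[-1],1])/2).round(2))
col=P[110:160,316,2];print(np.c_[np.arange(110,160,3),col[::3].round(1),Q[110:160:3,316,0].round(1)].tolist())
E
```

```text
156 hook x 655.1 y 16.2 35.5 c 25.88 z 98.9
162 hook x 652.0 y 16.7 35.5 c 26.1 z 92.1
168 hook x 649.6 y 16.9 35.2 c 26.08 z 92.1
174 hook x 647.2 y 17.1 35.6 c 26.32 z 92.1
180 hook x 644.8 y 17.2 35.8 c 26.52 z 92.0
186 hook x 642.3 y 17.4 36.1 c 26.74 z 92.0
192 hook x 639.9 y 17.6 36.2 c 26.91 z 92.3
198 hook x 637.4 y 17.7 36.6 c 27.15 z 92.1
204 hook x 634.9 y 17.9 36.4 c 27.16 z 91.9
210 hook x 632.3 y 18.1 36.6 c 27.32 z 91.8
216 hook x 629.8 y 18.2 36.9 c 27.59 z 91.8
290 case x 618.1 c 29.89 31.1 z 143.5
320 case x 609.9 c 30.36 38.8 z 146.2
350 case x 602.5 c 30.57 35.6 z 150.9
380 case x 592.4 c 31.22 34.9 z 156.8
410 case x 580.6 c 32.24 29.7 z 187.1
128 pocket x 663.1 y 40.3 11.5 c 25.87
133 pocket x 660.5 y 40.6 11.6 c 26.1
138 pocket x 657.9 y 40.3 11.8 c 26.06
143 pocket x 655.3 y 40.6 12.0 c 26.29
148 pocket x 652.6 y 40.8 12.2 c 26.52
153 pocket x 649.9 y 41.1 12.4 c 26.75
[[110.0, 29.2, 672.4], [113.0, 30.7, 670.9], [116.0, 30.0, 669.4], [119.0, 29.9, 667.8], [122.0, 30.3, 666.3], [125.0, 254.9, nan], [128.0, 15.9, 663.1], [131.0, 15.1, 661.6], [134.0, 16.6, 660.0], [137.0, 16.2, 658.4], [140.0, 15.5, 656.9], [143.0, 15.3, 655.3], [146.0, 16.7, 653.7], [149.0, 16.3, 652.1], [152.0, 16.5, 650.5], [155.0, 96.8, 648.9], [158.0, 98.1, 647.2]]<stdin>:3: RuntimeWarning: divide by zero encountered in divide
<stdin>:3: RuntimeWarning: invalid value encountered in multiply
```

```bash
cat > chk.py <<'E'
from h import *
c=viewer.get_calibration("wrist");p,d=viewer.get_image("wrist");cv2.imwrite("pics/w9.png",p);np.savez("w9.npz",p=p,d=d,**c);P=world(d,c)
M=cv2.Rodrigues(c["rvec"])[0];C=-M.T@c["tvec"].ravel();V=P-C;V[V[...,2]==0]=1;Q=C+V*((32-C[2])/V[...,2])[...,None]
for v in range(60,260,8):
    q=P[v,260:370];h=q[(q[:,2]>32.5)&(q[:,2]<46)&(abs(q[:,1]-27)<13)]
    lo=np.where(P[v,250:385,2]<28)[0]+250
    print(v,("hook",h[:,0].mean().round(1),h[:,1].min().round(1),h[:,1].max().round(1),np.median(h[:,2]).round(1)) if len(h)>3 else "",("low",Q[v,lo[0],:2].round(1),Q[v,lo[-1],:2].round(1)) if len(lo) else "")
E
```

>>> {"fn": "jog_arm", "kwargs": {"increments": {"sx":[2,4.1,4.1,4.1,4.1,4.1,4.1],"sy":[-0.7,-0.7,-0.7,-0.7,-0.7,-0.7,-0.7],"sz":[20,40,50,54,54,54,54],"ax":[0,0,0,0,0,0,0],"ay":[0,0,0,0,0,0,0],"az":[0,0,0,0,0,0,0]}}}

```text
clock: 20.3
position: [601.7, 33.2, 61.1]
ee_rot: [0.999, -0.042, 0.001, -0.0]
contact_force: [-0.7, -0.0, -0.5]
gripper_width: 31.3
grasp_force: 59.8
```

```bash
python3 go.py 600.6 31.9 43.4 -0.084; python3 chk.py
```

```text
delta [-1.   1.4 17.7] [-0.001 -0.002 -0.001] z 61.1 F [-0.7 -0.  -0.5] t 20.3
60  ('low', array([698.8,  50.3]), array([694.3,  -2.3]))
68  ('low', array([695.8,  50.7]), array([691.3,  -2.1]))
76  ('low', array([692.8,  51.1]), array([688.3,  -2. ]))
84  ('low', array([689.8,  51.4]), array([685.3,  -1.9]))
92  ('low', array([686.3,  47.4]), array([682.2,  -1.7]))
100  ('low', array([683.5,  51. ]), array([679.1,  -1.6]))
108  ('low', array([680.6,  52.6]), array([ 6.761e+02, -6.000e-01]))
116  ('low', array([673.7,   9.6]), array([673.7,   9.6]))
124  
132  
140  
148  ('low', array([663.4,  40.1]), array([661. ,  11.2]))
156 ('hook', np.float64(660.5), np.float64(18.7), np.float64(37.4), np.float64(45.4)) ('low', array([660.1,  40.4]), array([657.7,  11.4]))
164 ('hook', np.float64(656.6), np.float64(18.6), np.float64(37.4), np.float64(39.0)) ('low', array([656.8,  40.8]), array([654.4,  12. ]))
172 ('hook', np.float64(653.4), np.f
[... 560 characters left out ...]
loat64(19.7), np.float64(38.2), np.float64(39.0)) ('low', array([640.3,  48.6]), array([637.4,  13.4]))
212 ('hook', np.float64(636.8), np.float64(20.0), np.float64(38.6), np.float64(38.7)) ('low', array([636.7,  47.2]), array([633.5,   8.9]))
220 ('hook', np.float64(633.4), np.float64(20.2), np.float64(38.9), np.float64(38.9)) ('low', array([633.1,  47.6]), array([629.9,   9.1]))
228 ('hook', np.float64(631.6), np.float64(15.1), np.float64(39.9), np.float64(45.1)) ('low', array([629.5,  48. ]), array([626.3,   9.2]))
236  ('low', array([625.9,  48.5]), array([622.6,   9.8]))
244  ('low', array([619.1,  12.2]), array([618.9,  10. ]))
252  ('low', array([615.3,  12. ]), array([615.2,  10.2]))
```

View pics/w9.png

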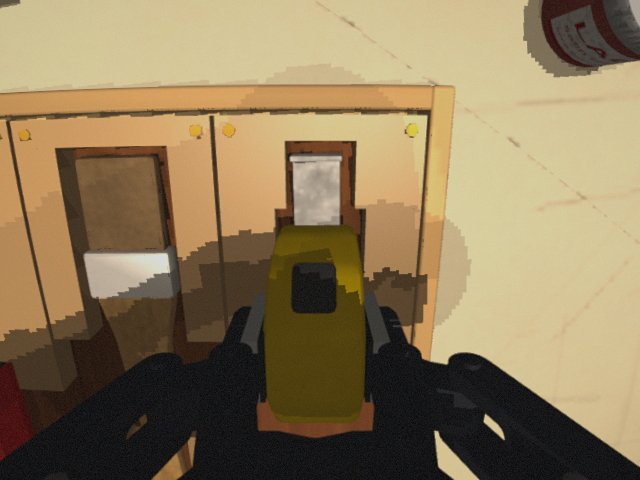

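Tip gap is about 4 mm, good; the tape is about 1.5 mm too far left. I correct that and lower it.

>>> {"fn": "jog_arm", "kwargs": {"increments": {"sx":[0,0,0,0,0,0,0,0],"sy":[1.5,1.5,1.5,1.5,1.5,1.5,1.5,1.5],"sz":[0,5,10,13,15.5,17,17,17],"ax":[0,0,0,0,0,0,0,0],"ay":[0,0,0,0,0,0,0,0],"az":[0,0,0,0,0,0,0,0]}}}

```text
clock: 21.15
position: [600.7, 31.5, 43.4]
ee_rot: [0.999, -0.042, -0.0, 0.0]
contact_force: [-1.9, -0.4, 2.0]
gripper_width: 31.1
grasp_force: 60.3
```

```bash
python3 go.py 600.6 31.7 43.4 -0.084
```

```text
delta [-0.2 -0.2  0. ] [ 0.     0.    -0.001] z 43.4 F [-1.9 -0.4  2. ] t 21.15
```

>>> {"fn": "jog_arm", "kwargs": {"increments": {"sx":[0,0,0,0],"sy":[0,0,0,0],"sz":[0,0,0,0],"ax":[0,0,0,0],"ay":[0,0,0,0],"az":[0,0,0,0]}, "finger_gap": 50}}

```text
clock: 21.55
position: [601.1, 31.6, 43.1]
ee_rot: [0.999, -0.042, 0.0, -0.0]
contact_force: [-0.2, 0.2, -0.5]
gripper_width: 49.9
grasp_force: 0.0
```

>>> {"fn": "jog_arm", "kwargs": {"increments": {"sx":[0,0,0,0,0,0,0,0],"sy":[0,0,0,0,0,0,0,0],"sz":[-20,-60,-105,-150,-175,-175,-175,-175],"ax":[0,0,0,0,0,0,0,0],"ay":[0,0,0,0,0,0,0,0],"az":[0,0,0,0,0,0,0,0]}}}

```text
clock: 22.35
position: [600.0, 31.5, 216.5]
ee_rot: [0.999, -0.042, -0.001, 0.0]
contact_force: [-0.1, -0.1, -0.2]
gripper_width: 49.8
grasp_force: 0.0
```

```bash
python3 - <<'E'
from h import *
c=viewer.get_calibration("wrist");p,d=viewer.get_image("wrist");cv2.imwrite("pics/w10.png",p);np.savez("w10.npz",p=p,d=d,**c)
P=world(d,c)
for x in range(565,670,8):
    yc=30.5-.084*(x-612.4);q=P[(abs(P[...,0]-x)<3)&(abs(P[...,1]-yc)<5)];print(x,np.median(q[:,2]).round(1) if len(q) else "",end="; ")
q=P[(P[...,2]>60)&(P[...,2]<100)&(abs(P[...,1]-30)<40)];print(cv2.minAreaRect(q[:,:2].astype(np.float32)))
E
python3 go.py 493.3 -356.8 90 0.078
```

```text
565 64.4; 573 69.5; 581 75.3; 589 79.1; 597 78.9; 605 78.5; 613 296.1; 621 73.4; 629 50.4; 637 21.2; 645 21.3; 653 21.4; 661 16.7; 669 30.1; ((598.9871826171875, 32.89780807495117), (32.25202560424805, 62.51142120361328), 85.75973510742188)
delta [-73.  395.8 126.9] [ 0.001  0.003 -0.163] z 216.3 F [ 0.7  0.9 -0.9] t 22.4
```

View pics/w10.png

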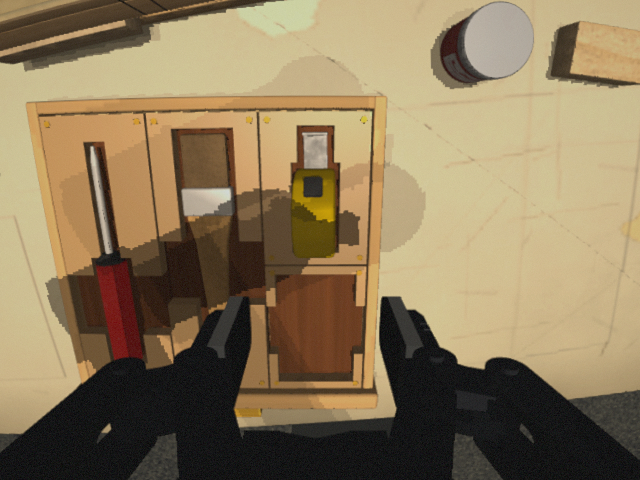

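The tape stands in its pocket (315,210), top about 17.5 mm higher than on the bench. Last is the block.

>>> {"fn": "jog_arm", "kwargs": {"increments": {"sx":[-8,-16,-24,-32,-40,-48,-56,-64,-71,-73],"sy":[43,86,129,172,215,258,301,344,382,395.8],"sz":[14,28,42,56,70,84,98,112,125,128],"ax":[0,0,0,0,0,0,0,0,0,0],"ay":[0,0,0,0,0,0,0,0,0,0],"az":[-0.02,-0.04,-0.06,-0.08,-0.1,-0.12,-0.14,-0.163,-0.163,-0.163]}, "finger_gap": 85}}

```text
clock: 23.4
position: [491.6, -358.7, 86.7]
ee_rot: [0.999, 0.037, -0.003, -0.001]
contact_force: [-0.2, 0.0, 0.6]
gripper_width: 85.0
grasp_force: 0.0
```

>>> {"fn": "jog_arm", "kwargs": {"increments": {"sx":[0,0,0,0],"sy":[0,0,0,0],"sz":[0,0,0,0],"ax":[0,0,0,0],"ay":[0,0,0,0],"az":[0,0,0,0]}}}

```text
clock: 23.8
position: [495.5, -355.5, 90.7]
ee_rot: [0.999, 0.04, 0.0, 0.0]
contact_force: [-0.4, 0.2, 0.6]
gripper_width: 85.2
grasp_force: 0.0
```

```bash
python3 go.py 493.3 -356.8 17 0.078
python3 - <<'E'
from h import *
c=viewer.get_calibration("wrist");p,d=viewer.get_image("wrist");cv2.imwrite("pics/w11.png",p);np.savez("w11.npz",p=p,d=d,**c);P=world(d,c)
m=((P[...,2]>24)&(P[...,2]<36)&(abs(P[...,1]+357)<50)&(abs(P[...,0]-493)<80)).astype(np.uint8)
q=P[m>0];r=cv2.minAreaRect(q[:,:2].astype(np.float32));print(r,q[:,0].min(),q[:,0].max(),np.where(m.any(1))[0][[0,-1]])
E
```

```text
delta [-2.4  1.1 73.7] [ 0.    -0.001  0.002] z 90.7 F [-0.4  0.2  0.6] t 23.8
((493.29010009765625, -357.137451171875), (99.62922668457031, 62.337501525878906), 4.555578708648682) 441.79324553375517 544.9950954286256 [169 343]
```

>>> {"fn": "jog_arm", "kwargs": {"increments": {"sx":[-2,-2,-2,-2,-2,-2],"sy":[1.2,1.2,1.2,1.2,1.2,1.2],"sz":[30,50,65,73,73,73],"ax":[0,0,0,0,0,0],"ay":[0,0,0,0,0,0],"az":[0,0,0,0,0,0]}}}

```text
clock: 24.45
position: [493.5, -357.9, 17.9]
ee_rot: [0.999, 0.039, 0.001, 0.0]
contact_force: [-0.7, 0.3, 0.4]
gripper_width: 85.1
grasp_force: 0.0
```

>>> {"fn": "jog_arm", "kwargs": {"increments": {"sx":[0,0,0,0,0,0],"sy":[0,0,0,0,0,0],"sz":[0,0,0,0,0,0],"ax":[0,0,0,0,0,0],"ay":[0,0,0,0,0,0],"az":[0,0,0,0,0,0]}, "finger_gap": 40}}

```text
clock: 25.05
position: [493.8, -358.4, 18.8]
ee_rot: [0.999, 0.039, 0.001, 0.001]
contact_force: [-0.1, 1.1, 6.0]
gripper_width: 61.1
grasp_force: 65.6
```

```bash
python3 go.py 484.9 41.2 90 -0.084
```

```text
delta [  22.7 -399.   -71.8] [ 0.001 -0.003  0.163] z 18.8 F [-0.1  1.1  6. ] t 25.05
```

```bash
python3 - <<'E'
from h import *
s=arm.read_state();T=R.from_quat(s["ee_rot"])
c=viewer.get_calibration("wrist");p,d=viewer.get_image("wrist");P=world(d,c)
q=T.inv().apply((P.reshape(-1,3)-s["position"]))
for a,b in((-60,-30),(30,60)):
    m=(q[:,1]>a)&(q[:,1]<b)&(abs(q[:,0])<20)&(d.ravel()>0)
    print(np.histogram(q[m,2],bins=np.arange(-60,25,4)))
E
```

```text
(array([3368, 1434,  900,  369,  523,  359,  422,  435,  400,  363,  342,
        307,  261,   40,    0,    0,    0,    0,    0, 1032, 2105]), array([-60, -56, -52, -48, -44, -40, -36, -32, -28, -24, -20, -16, -12,
        -8,  -4,   0,   4,   8,  12,  16,  20,  24]))
(array([3414, 1464,  910,  377,  531,  396,  453,  448,  380,  356,  338,
        306,  319,   56,    0,    0,    0,    0,    0,  577, 2490]), array([-60, -56, -52, -48, -44, -40, -36, -32, -28, -24, -20, -16, -12,
        -8,  -4,   0,   4,   8,  12,  16,  20,  24]))
```

Fingertips stand 7 mm behind the TCP at this opening, so I regrip 8 mm lower.

>>> {"fn": "jog_arm", "kwargs": {"increments": {"sx":[0,0,0,0,0,0,0],"sy":[0,0,0,0,0,0,0],"sz":[0,0,0,4,8,8,8],"ax":[0,0,0,0,0,0,0],"ay":[0,0,0,0,0,0,0],"az":[0,0,0,0,0,0,0]}, "finger_gap": 85}}

```text
clock: 25.8
position: [492.6, -357.9, 8.7]
ee_rot: [0.999, 0.039, -0.0, -0.0]
contact_force: [-0.3, -0.1, -0.1]
gripper_width: 85.3
grasp_force: 0.0
```

>>> {"fn": "jog_arm", "kwargs": {"increments": {"sx":[0,0,0,0,0,0],"sy":[0,0,0,0,0,0],"sz":[0,0,0,0,0,0],"ax":[0,0,0,0,0,0],"ay":[0,0,0,0,0,0],"az":[0,0,0,0,0,0]}, "finger_gap": 40}}

```text
clock: 26.4
position: [493.3, -358.1, 9.7]
ee_rot: [0.999, 0.039, 0.001, 0.0]
contact_force: [-0.6, 0.2, 4.5]
gripper_width: 61.5
grasp_force: 68.0
```

```bash
python3 go.py 484.9 41.2 85 -0.084
```

```text
delta [  23.  -398.7  -75.5] [ 0.001 -0.001  0.162] z 9.7 F [-0.6  0.2  4.5] t 26.4
```

>>> {"fn": "jog_arm", "kwargs": {"increments": {"sx":[0,0,3,6,8,11,14,16,18,20],"sy":[0,0,-35,-80,-125,-170,-215,-260,-305,-345],"sz":[-25,-55,-75,-75,-75,-75,-75,-75,-75,-75],"ax":[0,0,0,0,0,0,0,0,0,0],"ay":[0,0,0,0,0,0,0,0,0,0],"az":[0,0,0.02,0.04,0.06,0.08,0.1,0.12,0.14,0.162]}}}

```text
clock: 27.4
position: [484.7, -10.7, 83.6]
ee_rot: [0.999, -0.042, -0.001, 0.0]
contact_force: [1.0, 0.2, 0.5]
gripper_width: 61.5
grasp_force: 67.4
```

>>> {"fn": "jog_arm", "kwargs": {"increments": {"sx":[2,3,3,3,3,3,3],"sy":[-35,-50,-53.7,-53.7,-53.7,-53.7,-53.7],"sz":[0,0,0,0,0,0,0],"ax":[0,0,0,0,0,0,0],"ay":[0,0,0,0,0,0,0],"az":[0,0,0,0,0,0,0]}}}

```text
clock: 28.1
position: [493.1, 39.8, 84.1]
ee_rot: [0.999, -0.043, -0.0, 0.0]
contact_force: [-0.4, -0.8, -0.4]
gripper_width: 61.4
grasp_force: 67.4
```

```bash
python3 go.py 484.9 41.2 85 -0.084
```

```text
delta [-8.3 -0.7 -0.9] [ 0.     0.    -0.002] z 84.1 F [-0.4 -0.8 -0.4] t 28.1
```

>>> {"fn": "jog_arm", "kwargs": {"increments": {"sx":[-5,-8.3,-8.3,-8.3,-8.3,-8.3,-8.3,-8.3],"sy":[-0.7,-0.7,-0.7,-0.7,-0.7,-0.7,-0.7,-0.7],"sz":[0,10,22,30,34,34,34,34],"ax":[0,0,0,0,0,0,0,0],"ay":[0,0,0,0,0,0,0,0],"az":[0,0,0,0,0,0,0,0]}}}

```text
clock: 28.9
position: [485.4, 42.3, 50.5]
ee_rot: [0.999, -0.042, 0.0, -0.0]
contact_force: [-0.0, 0.1, -1.3]
gripper_width: 61.5
grasp_force: 67.4
```

```bash
python3 go.py 484.9 41.2 27.7 -0.084
python3 - <<'E'
from h import *
c=viewer.get_calibration("wrist");p,d=viewer.get_image("wrist");cv2.imwrite("pics/w12.png",p);np.savez("w12.npz",p=p,d=d,**c);P=world(d,c)
print("block top z",np.median(P[250:300,300:330,2]))
m=((P[...,2]>58)&(P[...,2]<80)&(abs(P[...,1]-41)<45)&(P[...,0]<545)).astype(np.uint8)
for v in range(150,300,15):
    i=np.where(m[v])[0]
    if len(i):q=P[v,i];print(v,i[[0,-1]],q[:,0].mean().round(1),q[[0,-1],1].round(1),"c",q[[0,-1],1].mean().round(2),"pred",round(41.2-.084*(q[:,0].mean()-484.9),2))
E
```

```text
delta [-0.4  1.2 22.8] [-0.    -0.001  0.   ] z 50.5 F [-0.   0.1 -1.3] t 28.9
block top z 70.68503469121197
195 [224 406] 535.3 [67.5  8.2] c 37.87 pred 36.97
210 [218 412] 531.4 [68.5  7.5] c 37.98 pred 37.3
225 [219 411] 526.6 [68.8  8. ] c 38.4 pred 37.7
240 [220 410] 521.8 [69.4  8.3] c 38.85 pred 38.1
255 [221 409] 516.8 [69.5  8.9] c 39.22 pred 38.52
270 [222 408] 511.7 [70.5  9. ] c 39.76 pred 38.95
285 [223 406] 506.5 [70.8 10.3] c 40.58 pred 39.39
```

View pics/w12.png

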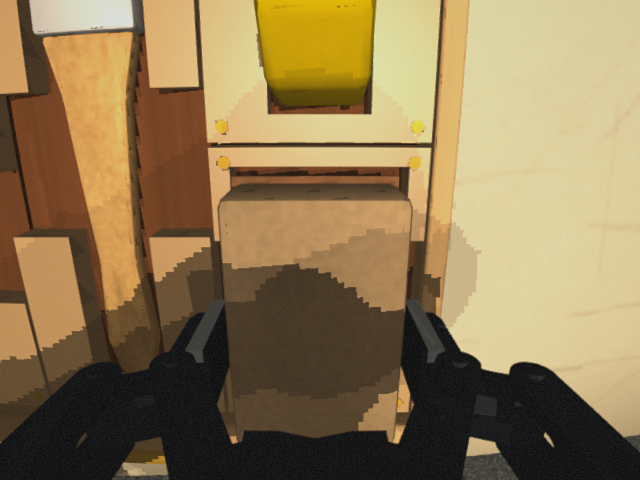

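The block is over its cut-out (block x 219–411, pocket far edge row 168). It needs about 0.8 mm to the right, then I lower it.

>>> {"fn": "jog_arm", "kwargs": {"increments": {"sx":[-0.4,-0.4,-0.4,-0.4,-0.4,-0.4,-0.4,-0.4],"sy":[0.9,0.9,0.9,0.9,0.9,0.9,0.9,0.9],"sz":[0,7,13,17,20,22,22.3,22.3],"ax":[0,0,0,0,0,0,0,0],"ay":[0,0,0,0,0,0,0,0],"az":[0,0,0,0,0,0,0,0]}}}

```text
clock: 29.75
position: [484.6, 41.4, 27.8]
ee_rot: [0.999, -0.042, 0.0, -0.0]
contact_force: [-0.5, 0.1, -1.3]
gripper_width: 61.7
grasp_force: 67.4
```

```bash
python3 go.py 484.9 41.2 27.7 -0.084
```

```text
delta [0.3 0.2 0.1] [-0. -0.  0.] z 27.8 F [-0.5  0.1 -1.3] t 29.75
```

>>> {"fn": "jog_arm", "kwargs": {"increments": {"sx":[0,0,0],"sy":[0,0,0],"sz":[0.5,1,1],"ax":[0,0,0],"ay":[0,0,0],"az":[0,0,0]}}}

```text
clock: 30.05
position: [484.7, 41.4, 27.6]
ee_rot: [0.999, -0.042, 0.0, -0.0]
contact_force: [-2.0, 0.6, 4.8]
gripper_width: 61.6
grasp_force: 68.2
```

>>> {"fn": "jog_arm", "kwargs": {"increments": {"sx":[0,0,0,0],"sy":[0,0,0,0],"sz":[0,0,0,0],"ax":[0,0,0,0],"ay":[0,0,0,0],"az":[0,0,0,0]}, "finger_gap": 78}}

```text
clock: 30.45
position: [484.5, 41.3, 26.7]
ee_rot: [0.999, -0.042, -0.0, 0.0]
contact_force: [0.5, -1.3, 0.1]
gripper_width: 77.8
grasp_force: 0.0
```

>>> {"fn": "jog_arm", "kwargs": {"increments": {"sx":[0,0,0,0,0,0,0,0,0],"sy":[0,0,0,0,0,0,0,0,0],"sz":[-20,-60,-105,-150,-190,-210,-210,-210,-210],"ax":[0,0,0,0,0,0,0,0,0],"ay":[0,0,0,0,0,0,0,0,0],"az":[0,0,0,0,0,0,0,0,0]}}}

```text
clock: 31.35
position: [483.6, 41.1, 235.3]
ee_rot: [0.999, -0.042, -0.002, 0.0]
contact_force: [-0.0, 0.4, -1.4]
gripper_width: 78.2
grasp_force: 0.0
```

```bash
python3 - <<'E'
from h import *
c=viewer.get_calibration("wrist");p,d=viewer.get_image("wrist");np.savez("w13.npz",p=p,d=d,**c);P=world(d,c)
for x in range(432,540,8):
    q=P[(abs(P[...,0]-x)<3)&(abs(P[...,1]-41)<20)];print(x,np.median(q[:,2]).round(1) if len(q) else "",end="; ")
p2,_=viewer.get_image("top");cv2.imwrite("pics/f.png",cv2.resize(np.vstack([cv2.resize(p,(400,300)),cv2.resize(p2[170:350,140:480],(400,212))]),None,fx=1,fy=1))
E
```

```text
432 44.2; 440 47.8; 448 47.9; 456 47.9; 464 47.8; 472 47.8; 480 47.9; 488 47.9; 496 314.4; 504 321.7; 512 47.8; 520 47.7; 528 47.9; 536 18.7;
```

View pics/f.png

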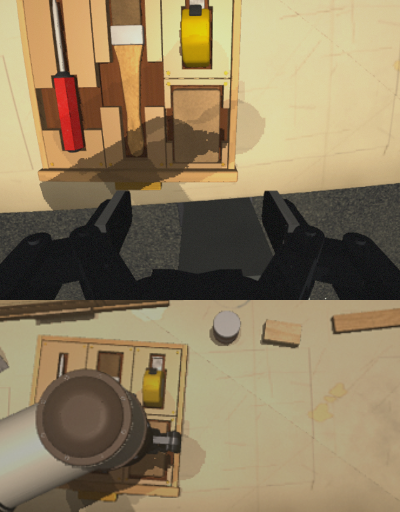

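All four tools lie flat in their cut-outs (block top is a uniform 47.9, centred in its pocket), and the jar and offcut are untouched.

```bash
python3 -c "
from bench import arm;print(arm.job_done())"
```

```text
the job is handed in; nothing more can be done
None
```

I set the screwdriver, flat brush, tape measure and sanding block down flat in their own cut-outs, left the jar and offcut where they stood, and handed the job in after about 31 s on the robot's clock; no verdict came back.

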